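# Lift the caddy that props the mirror door open and hold it level

### The job

One of the two caddies has been left standing in the way of the cabinet's mirrored door, so its spring cannot close it. Lift that caddy off the shelf without dragging or tipping it and carry it, with everything still on it, clear of the door so that the door springs shut by itself; do not push the door or cabinet, and leave the other caddy, the comb and the soap dish where they are. Finish while still holding the caddy level and still in the air, touching nothing else, a good hand's breadth (about 8 cm or more) above the shelf.

Things in the scene. Friction and masses are not known exactly. Their poses are not given: they have to be found in the camera images.
- yellow_caddy: round yellow enamel tray, 150 mm across, upright rim 20 mm high (wall 4, floor 5 mm); a 10 mm steel stem in its middle carries a level bamboo bar handle. 235 mm high, about 0.4 kg empty, 0.5 to 0.9 kg loaded. Origin: centre of the underside; z up, x along the bar. Loose on its tray stand the blue glass cup and the nail clipper
- yellow_caddy_grip (a point): centre of the yellow caddy's bar handle, 225 mm above its underside, with the caddy's axes. The bar is 80 mm long (along x), 16 mm wide (along y: grip it this way) and 20 mm high, and is the topmost part of the caddy; the things on the tray reach at most 147 mm above its underside
- blue_caddy: round blue enamel tray, 150 mm across, upright rim 20 mm high (wall 4, floor 5 mm); a 10 mm steel stem in its middle carries a level bamboo bar handle. 235 mm high, about 0.4 kg empty, 0.5 to 0.9 kg loaded. Origin: centre of the underside; z up, x along the bar. Loose on its tray stand the green pump bottle and the amber cream jar
- blue_caddy_grip (a point): centre of the blue caddy's bar handle, 225 mm above its underside, with the caddy's axes. The bar is 80 mm long (along x), 16 mm wide (along y: grip it this way) and 20 mm high, and is the topmost part of the caddy; the things on the tray reach at most 147 mm above its underside
- cabinet: small wooden cabinet standing fixed on the shelf, 130 mm deep (x), 260 mm wide (y), 190 mm high. Origin: centre of its underside; its front, where the mirrored door is, faces its own -x; z up
- mirror_door (a joint): angle of the cabinet's mirrored swing door: 0 is shut, grows as it opens (stop at 1.6 rad). A light spring (about 0.1 N m) always pulls it shut; at the start a caddy between door and cabinet front keeps it about half open. Door 252 mm wide from the hinge line, 12 mm thick, from 13 to 181 mm above the shelf
- door_hinge (a point): on the upright hinge line of the mirrored door, 181 mm above the shelf (level with the top of the door), at the cabinet's own (-73, +127) mm
- door_edge (a point): middle of the thickness of the door's free upright edge, at the top of the door, 252 mm from the hinge line; it moves with the door
- glass_cup: blue glass toothbrush cup, open at the top, 56 mm across, 90 mm high, stands in the yellow caddy. Origin: centre of the underside; z up
- nail_clipper: stainless steel nail clipper, 60 x 12 x 12 mm, lies in the yellow caddy. Origin: centre of the underside
- pump_bottle: green plastic pump bottle with a white cap, 52 mm across, 142 mm high, stands in the blue caddy. Origin: centre of the underside; z up
- cream_jar: amber jar with a metal lid, 47 mm across, 44 mm high, stands in the blue caddy. Origin: centre of the underside; z up
- comb: wooden comb lying flat on the shelf, 150 x 36 x 8 mm. Origin: centre of the underside; x along its length
- soap_dish: white and blue ceramic soap dish with a bar of soap on it, 120 x 85 x 36 mm. Origin: centre of the underside
There are look-alikes about, which are no part of the job. Several things look just like the yellow_caddy: the one meant starts farthest to the robot's right.

How it is judged:
At the end, for the whole second after the job is handed in: Door shut (under 0.06 rad); its caddy in the gripper, underside over 50 mm up, level within 0.09 rad, still, not touching cabinet, door or other caddy; each load still on its caddy, cup, bottle and jar upright (0.2 rad); other caddy, comb and soap dish within 20 mm of their places (((height (world z) of yellow_caddy above 0.05 m and angle between yellow_caddy's own z axis and vertical below 0.09 rad and linear speed of yellow_caddy below 0.03 m/s and angular speed of yellow_caddy below 0.2 rad/s and contact force between the fingers and yellow_caddy above 1 N and contact force between yellow_caddy and cabinet below 0.1 N and contact force between yellow_caddy and blue_caddy below 0.1 N and distance of blue_caddy from where it was at the start of the episode below 0.02 m and height (world z) of blue_caddy below 0.01 m and angle between blue_caddy's own z axis and vertical below 0.05 rad) or (height (world z) of blue_caddy above 0.05 m and angle between blue_caddy's own z axis and vertical below 0.09 rad and linear speed of blue_caddy below 0.03 m/s and angular speed of blue_caddy below 0.2 rad/s and contact force between the fingers and blue_caddy above 1 N and contact force between blue_caddy and cabinet below 0.1 N and contact force between blue_caddy and yellow_caddy below 0.1 N and distance of yellow_caddy from where it was at the start of the episode below 0.02 m and height (world z) of yellow_caddy below 0.01 m and angle between yellow_caddy's own z axis and vertical below 0.05 rad)) and value of joint mirror_door below 0.06 rad and horizontal distance between each of glass_cup, nail_clipper and yellow_caddy below 0.072 m and z of glass_cup in the frame of yellow_caddy between -0.002 and 0.018 m and angle between each of glass_cup, pump_bottle, cream_jar's own z axis and vertical below 0.2 rad and z of nail_clipper in the frame of yellow_caddy between -0.002 and 0.018 m and horizontal distance between each of pump_bottle, cream_jar and blue_caddy below 0.072 m and z of pump_bottle in the frame of blue_caddy between -0.002 and 0.018 m and z of cream_jar in the frame of blue_caddy between -0.002 and 0.018 m and distance of each of comb, soap_dish from where it was at the start of the episode below 0.02 m); the arm keeps its last pose, push and grip.
It fails at once if a caddy is dragged along the shelf (more than 40 mm) instead of lifted ((distance of yellow_caddy from where it was at the start of the episode above 0.04 m and height (world z) of yellow_caddy below 0.004 m) or (distance of blue_caddy from where it was at the start of the episode above 0.04 m and height (world z) of blue_caddy below 0.004 m)).
It fails at once if both caddies are moved from their places (30 mm) (distance of each of yellow_caddy, blue_caddy from where it was at the start of the episode above 0.03 m).
It fails at once if a caddy is tipped (more than about 17 degrees) (angle between any of yellow_caddy, blue_caddy's own z axis and vertical above 0.3 rad).
It fails at once if the robot pushes the cabinet or its door (contact force between any of the fingers, the arm and cabinet above 1.5 N).
It fails at once if the comb or the soap dish is shoved about (distance of any of comb, soap_dish from where it was at the start of the episode above 0.03 m).
It also fails if it takes over 38 s, if anything falls off the work surface, if the arm or the gripper's body presses on something with over 40 N, if the wrist force passes 120 N, or if a joint passes its speed limit or range.

### The arm

A 6-joint arm with a two-finger parallel gripper is mounted at the origin on the work surface. World frame = base frame: x ahead of the robot, y to its left, z up, the work surface at z = 0. Lengths are in m, angles in rad, forces in N, time in s.
With the tool pointing down it reaches from about 0.3 to 0.875 m from the base axis. Payload 6.4 kg.
Tool frame: the origin (TCP) lies midway between the tips of the shut fingers; the grasp point (between the pads) lies 19 mm behind it; z points along the fingers, y is the line along which they close (so a half turn about z gives the same grasp; the last joint's range is limited). The gripper opens to 85 mm and grips with 20 to 120 N. Pads are 22 mm wide; open, the fingers measure 114 mm over their backs; the gripper's body (76 mm by 85 mm) begins 54 mm behind the grasp point. The pads swing forward as they close: fully open they stand 13 mm farther back than shut.
Start: joints at [0.992, 0.181, 1.607, -0, 1.354, -0.206], TCP at [0.209, 0.536, 0.231] pointing down, gripper open.
Joint ranges: [-2.99, 2.99], [-0.89, 2.07], [0.3, 2.58], [-1.14, 4.28], [0, 2.63], [-3.12, 3.12]. Speed limits (rad/s): [2.57, 2.57, 3.01, 3.14, 3.14, 3.14].

### API

Orientations are given as a unit quaternion [w, x, y, z].
In Python, from bench import ctrl gives the robot as it stands.
- The arm moves only by the tool drive_tool, never from a script. Its argument "plan" is a list that holds one entry, the list of rows, each a list of 4 numbers: the shift along the tool's x, y, z scaled (see below), then the turn about the tool's z scaled (see below). In form: [[[x, y, z, roll], ...]]. A call has 1 to 12 rows; each row is the pose to reach, as a shift and turn from the pose commanded when the call began, along the tool's axes at that moment, turning the shorter way round; what a row does not reach only later rows make up. The controller multiplies each number of a shift by 400 mm and each number of a turn by 180 degrees. A row lasts 1/12 s, in which the tool goes at most 41.7 mm and 7.16 degrees, less where a joint would pass 70% of its speed; a pose out of reach is approached as far as the arm can. A call with a number of a shift or a turn outside -1 to 1 is refused whole. A call with a gripper value outside its range is refused whole. "jaw" is the closure, from 0 (fully open) to 1 (shut), set as the call begins (left out, the last holds). The fingers move at their own pace and stop on an object; the grip force is fixed at half the most. Time passes only in rows, so rows that repeat a pose let the fingers close. It gives the time, the measured TCP pose, the force, the opening and the grip force at its end, in the units of the state.
- ctrl.get_obs(): the state, without advancing time (a new reading comes with each control period).
- ctrl.camera(name): name is "side" or "top" or "wrist"; returns (picture, depth): 420x560x3 uint8, red, green, blue; 420x560 float32, m along the optical axis (not along the pixel's ray), 0 where there is no reading.
- ctrl.camera_info(name): a dict with "camera_matrix" (3x3 intrinsics, pixels), "D" ([k1, k2, p1, p2, k3] as OpenCV has them; the pictures are not rectified), "R" (3x3) and "t" (3): a world point X has camera coordinates R X + t; the wrist camera has in their place "T_tool_cam" (4x4, takes a point from camera to tool coordinates, whose origin is the TCP and whose axes are the flange's). Camera axes: x right, y down, z forward; pixel columns grow to the right and rows downward; lengths in m; the calibration is good to about 2 mm. A picture is of the moment at which its call begins: read the wrist's pose just before it. camera_info takes no time and is no camera call.
- ctrl.hand_in(): hands the job in; it is judged then, once.
The state is a dict: "time_s": time; "q": joint angles; "dq": joint speeds; "joint_efforts": joint torques, N m; "eef_pos": TCP position; "eef_rot": TCP orientation; "wrist_force": force on the tool from outside, world axes, zero at the start; "torque": the same for the moment, N m; "opening": opening from 0.0 (shut) to 1.0 (fully open); "grasp_force": force on a finger pad.
Only numpy, scipy, OpenCV 4.12 (cv2) and the standard library are available. Lean on these libraries where they do the work, as an engineer would, in place of code of your own. Each camera call takes 0.05 s, during which the arm holds its last target. There are 200 camera calls.

## Working session

There is one attempt and no reset: what is moved stays moved. The work goes in short steps, Python scripts to look and compute and a tool call to move; the robot and the scene stay as the last step left them, time stands still between calls to the robot, and variables do not carry over. Pictures are saved under pics/ and viewed, at most 10 in all, crops included, and the job is handed in when it is done.

Besides the shell and the picture viewer there is one more tool, called after ">>>" as name(argument=value, ...), one argument or row to a line, values as JSON. drive_tool: Moves the arm, as the interface text tells. Its arguments: {"type":"object","properties":{"plan":{"type":"array"},"jaw":{"type":"number"}},"required":["plan"]}

```bash
mkdir -p pics
python3 - <<'E'
from bench import ctrl
import cv2,numpy as np
o=ctrl.get_obs(); print(o)
for n in("side","top"):
    p,d=ctrl.camera(n); i=ctrl.camera_info(n); np.savez(f"{n}.npz",p=p,d=d,**{k:np.array(v) for k,v in i.items()})
    cv2.imwrite(f"pics/{n}0.png",p[:,:,::-1]); print(n,i)
E
```

```text
{'time_s': 0.0, 'q': array([ 9.91710743e-01,  1.81550317e-01,  1.60799520e+00,  1.25502331e-05,
        1.35377897e+00, -2.06306892e-01]), 'dq': array([-0.00015796,  0.00121288, -0.00023948, -0.00047047, -0.00177301,
       -0.00029268]), 'joint_efforts': array([ 1.75681711e-03, -4.44855988e+01, -3.51342916e+01, -2.99234898e-05,
        8.96101585e-03,  1.32420581e-05]), 'eef_pos': array([0.2090997 , 0.53505341, 0.23038511]), 'eef_rot': array([-3.37030072e-04,  1.85313258e-01,  9.82679117e-01, -7.97659022e-04]), 'wrist_force': array([-0.9044772 , -0.04096016, -0.77072144]), 'torque': array([ 0.00119827, -0.0159062 , -0.05039141]), 'grasp_force': 0.0, 'opening': 0.998777602362582}
side {'camera_matrix': array([[427.69959544,   0.        , 276.39010077],
       [  0.        , 427.69959544, 209.34044968],
       [  0.        ,   0.        ,   1.        ]]), 'D': array([-0.1090752,  0.       ,  0.       ,  0.       ,  0.       ]), 'R': array([[ 0.9953269 , -0.09397115, -0.0222213 ],
       [-0.06747683, -0.51224158, -0.85618657],
       [ 0.06907416,  0.85368494, -0.5161887 ]]), 't': array([-0.54340707,  0.13108895,  1.21035209])}
top {'camera_matrix': array([[486.27460525,   0.        , 281.88527569],
       [  0.        , 486.27460525, 211.98031522],
       [  0.        ,   0.        ,   1.        ]]), 'D': array([-0.05732948,  0.        ,  0.        ,  0.        ,  0.        ]), 'R': array([[ 0.02819508, -0.99954043,  0.01113388],
       [-0.9810297 , -0.02980663, -0.19155233],
       [ 0.19179616, -0.00552183, -0.98141925]]), 't': array([-0.05949263,  0.57921642,  1.20379795])}
```

View pics/top0.png

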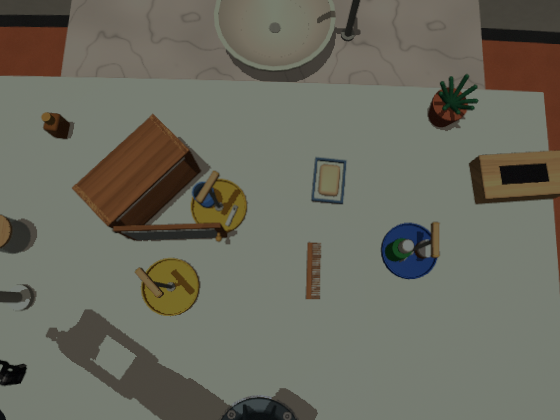

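View pics/side0.png

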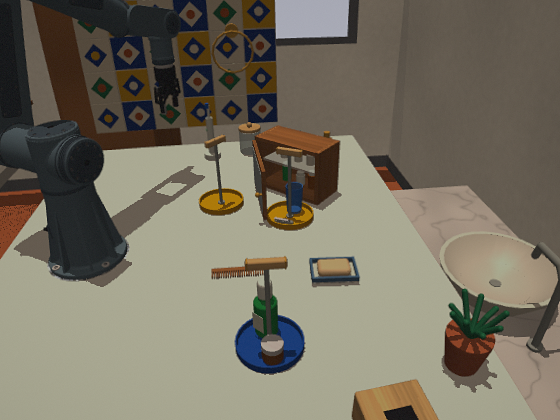

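The top view shows two yellow look-alikes. One is at (219,206) with its bar at (208,186), holding the cup and clipper, between the door (line (117,228)-(222,230)) and the cabinet front. The other is at (171,287) and is empty. The one at (219,206) is farthest to the robot's right, has the right load and blocks the door, so I choose it. The blue caddy at (410,250), the comb at (314,270) and the dish at (329,180) stay where they are.

```bash
cat > h.py <<'E'
import numpy as np,cv2
def world(c,uv,z=None,dep=None):
    uv=np.asarray(uv,float).reshape(-1,1,2)
    n=cv2.undistortPoints(uv,c['camera_matrix'],c['D'])[:,0]
    r=np.c_[n,np.ones(len(n))]
    if dep is not None: return (r*np.asarray(dep)[:,None]-c['t'])@c['R']
    o=-c['R'].T@c['t']; w=r@c['R']; return o+w*((z-o[2])/w[:,2])[:,None]
def cloud(c):
    v,u=np.mgrid[:420,:560]; return world(c,np.c_[u.ravel(),v.ravel()],dep=c['d'].ravel()).reshape(420,560,3)
E
python3 - <<'E'
import numpy as np,cv2
from h import *
for n in('top','side'):
    c=dict(np.load(n+'.npz')); P=cloud(c); hsv=cv2.cvtColor(c['p'],cv2.COLOR_RGB2HSV)
    box={'top':(slice(160,215),slice(190,230)),'side':(slice(140,162),slice(272,308))}[n]
    m=np.zeros((420,560),bool); m[box]=True
    m&=(P[...,2]>.205)&(P[...,2]<.25)&(c['d']>0)
    pts=P[m]; print(n,'bar n',len(pts),'z',np.percentile(pts[:,2],[5,50,95]))
    uv=np.argwhere(m)[:,::-1].astype(np.float32)
    (cx,cy),wh,a=cv2.minAreaRect(uv); bp=cv2.boxPoints(((cx,cy),wh,a)); print('px',cx,cy,wh,a)
    w=world(c,uv,z=.235 if n=='top' else .228)[:,:2]; q,s,an=cv2.minAreaRect((w*1000).astype(np.float32)); print('bar mm',q,s,an)
    # tray
    y=cv2.inRange(hsv,(18,120,60),(32,255,255))>0
    tb=np.zeros_like(y); tb[(slice(175,240),slice(185,252)) if n=='top' else (slice(195,235),slice(262,318))]=True
    k=y&tb&(P[...,2]<.03)&(P[...,2]>0.012); 
    p=P[k][:,:2]; A=np.c_[2*p,np.ones(len(p))]; s=np.linalg.lstsq(A,(p**2).sum(1),rcond=None)[0]; print('tray',len(p),s[:2],np.sqrt(s[2]+s[0]**2+s[1]**2))
    if n=='top':
        for nm,zr in(('door',(.165,.188)),('cab',(.185,.2))):
            mm=np.zeros_like(m); mm[110:245,70:232]=True; mm&=(P[...,2]>zr[0])&(P[...,2]<zr[1])
            if nm=='door': mm&=(np.mgrid[:420,:560][0]>215)
            cs=cv2.findContours(mm.astype(np.uint8),0,2)[0]; k=max(cs,key=cv2.contourArea)
            b=cv2.minAreaRect((world(c,k[:,0],z=.181 if nm=='door' else .19)[:,:2]*1000).astype(np.float32)); print(nm,b,cv2.boxPoints(b).round().tolist())
        # other things taller than 0.03 near path
        for lo,hi in((.2,.26),):
            mm=((P[...,2]>lo)&(P[...,2]<hi)).astype(np.uint8); N,l,st,ce=cv2.connectedComponentsWithStats(mm)
            for i in range(1,N):
                if st[i,4]>40: print(ce[i],st[i],P[l==i].mean(0))
c=np.load('top.npz'); cv2.imwrite('pics/crop.png',cv2.resize(c['p'][150:320,100:270,::-1],None,fx=3.5,fy=3.5,interpolation=2))
E
```

```text
top bar n 261 z [0.22268136 0.2343089  0.23824105]
px 207.35372924804688 186.70904541015625 (8.061402320861816, 34.12399673461914) 30.5792236328125
bar mm (598.5803833007812, 126.80311584472656) (18.42106056213379, 77.12323760986328) 63.09236526489258
tray 199 [0.60148125 0.12812041] 0.06903392305860864
door ((520.932861328125, 230.02218627929688), (35.38736343383789, 258.8302001953125), 1.7970330715179443) [[499.0, 359.0], [507.0, 100.0], [543.0, 101.0], [535.0, 360.0]]
cab ((646.8128662109375, 317.7705078125), (134.40939331054688, 260.972900390625), 47.196983337402344) [[505.0, 357.0], [697.0, 180.0], [788.0, 278.0], [597.0, 456.0]]
[207.41984733 186.71374046] [196 171  23  32 262] [0.59889102 0.1270529  0.23305513]
[434.43252595 239.41522491] [430 221  10  37 289] [ 0.49469925 -0.38168636  0.23223406]
[148.75079872 282.31629393] [134 267  30  31 313] [0.38230853 0.24200846 0.23419757]
side bar n 208 z [0.21649203 0.2286558  0.23614444]
px 288.6999816894531 153.39999389648438 (26.773574829101562, 11.281293869018555) 8.972625732421875
bar mm (592.4951171875, 114.2560806274414) (75.07077026367188, 91.04607391357422) 59.94017028808594
tray 241 [0.599891   0.12578638] 0.07223576376372745
```

View pics/crop.png

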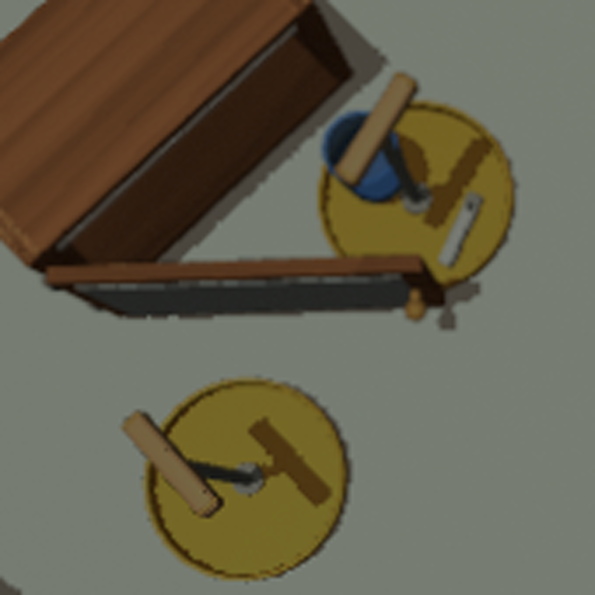

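The close crop confirms it: this yellow caddy holds the blue cup and the clipper, and the door edge rests on its tray. Top and side views agree on the tray at about (0.600, 0.127), bar axis at about -27° and bar top at 0.235. The route goes up first, then over.

>>> drive_tool(
  plan=[
    [[0,0,-0.25,0],[0,0,-0.25,0],[0,0,-0.25,0],[-0.64,-0.297,-0.25,0.031],[-0.64,-0.297,-0.25,0.031],[-0.64,-0.297,-0.25,0.031],[-0.64,-0.297,-0.25,0.031],[-0.64,-0.297,-0.25,0.031],[-0.64,-0.297,-0.25,0.031],[-0.64,-0.297,-0.25,0.031],[-0.64,-0.297,-0.25,0.031],[-0.64,-0.297,-0.25,0.031]],
  ],
  jaw=0,
)

```text
time_s: 1.1
eef_pos: [0.4054, 0.3303, 0.3308]
eef_rot: [-0.001, 0.235, 0.972, -0.0]
wrist_force: [-0.2, 0.6, -0.6]
opening: 1.004
grasp_force: 0.0
```

>>> drive_tool(
  plan=[
    [[-0.666,-0.229,0,0],[-0.666,-0.229,0,0],[-0.666,-0.229,0,0],[-0.666,-0.229,0,0],[-0.666,-0.229,0,0],[-0.666,-0.229,0,0],[-0.666,-0.229,0,0],[-0.666,-0.229,0,0],[-0.666,-0.229,0,0],[-0.666,-0.229,0,0]],
  ],
)

```text
time_s: 1.93
eef_pos: [0.5998, 0.1309, 0.3308]
eef_rot: [-0.001, 0.232, 0.973, 0.0]
wrist_force: [0.2, -0.4, 0.6]
opening: 1.003
grasp_force: 0.0
```

Run:
```python
from bench import ctrl
import cv2,numpy as np
from scipy.spatial.transform import Rotation as Rn
from h import *
o=ctrl.get_obs(); p,d=ctrl.camera('wrist'); c=ctrl.camera_info('wrist')
cv2.imwrite('pics/w1.png',p[:,:,::-1])
T=np.eye(4); w,x,y,z=o['eef_rot']; T[:3,:3]=Rn.from_quat([x,y,z,w]).as_matrix(); T[:3,3]=o['eef_pos']
M=np.linalg.inv(T@np.array(c['T_tool_cam'])); cc=dict(camera_matrix=np.array(c['camera_matrix']),D=np.array(c['D']),R=M[:3,:3],t=M[:3,3],d=d)
P=cloud(cc); m=(d>0)&(P[...,2]>.215)&(P[...,2]<.26)&(np.hypot(P[...,0]-.6,P[...,1]-.127)<.08)
N,l,st,ce=cv2.connectedComponentsWithStats(m.astype(np.uint8)); print(st)
k=1+np.argmax(st[1:,4]); uv=np.argwhere(l==k)[:,::-1]; pz=P[l==k]; print('z',np.percentile(pz[:,2],[5,50,95]))
W=world(cc,uv,z=.235)[:,:2]; b=cv2.minAreaRect((W*1000).astype(np.float32)); print(b, 'tcp',o['eef_pos'],o['eef_rot'],o['q'])
R=T[:3,:3]; q=np.array([*np.array(b[0])/1000,.206]); print('shift tool mm',R.T@(q-o['eef_pos'])*1000)
```

```text
[[     0      0    560    420 232823]
 [   265    155     26    108   2377]]
z [0.23108185 0.23419299 0.23544854]
((598.7639770507812, 130.4852294921875), (16.1804141998291, 80.0728759765625), 61.81093215942383) tcp [0.5997781  0.13089436 0.33079639] [-7.41682132e-04  2.32303429e-01  9.72643064e-01  1.89859189e-04] [ 2.13888156e-02  2.05938594e-01  1.37876073e+00  7.42786975e-04
  1.55823233e+00 -1.08052674e+00]
shift tool mm [  0.52871974  -0.82634003 124.79732115]
```

View pics/w1.png

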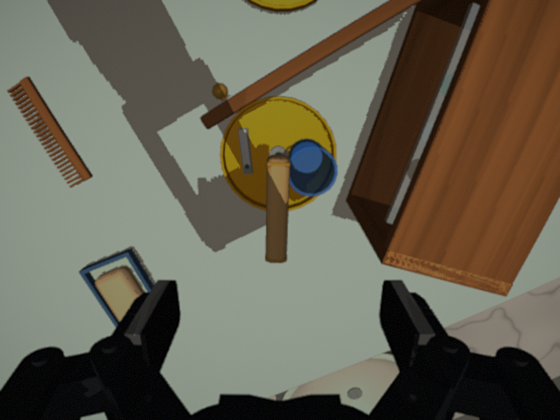

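The wrist view shows the bar at (278,210), measured 16 x 80 mm and centred between the fingers within 1 mm. Next I go straight down and close.

>>> drive_tool(
  plan=[
    [[0.001,-0.002,0.1,0.007],[0.001,-0.002,0.18,0.007],[0.001,-0.002,0.24,0.007],[0.001,-0.002,0.28,0.007],[0.001,-0.002,0.3,0.007],[0.001,-0.002,0.312,0.007],[0.001,-0.002,0.312,0.007],[0.001,-0.002,0.312,0.007]],
  ],
)

```text
time_s: 2.65
eef_pos: [0.6003, 0.1294, 0.2079]
eef_rot: [0.001, 0.243, 0.97, 0.0]
wrist_force: [-0.2, -0.6, 0.5]
opening: 1.0
grasp_force: 0.0
```

>>> drive_tool(
  plan=[
    [[0,0,0,0],[0,0,0,0],[0,0,0,0],[0,0,0,0],[0,0,0,0],[0,0,0,0],[0,0,0,0],[0,0,0,0],[0,0,0,0],[0,0,0,0]],
  ],
  jaw=1,
)

```text
time_s: 3.48
eef_pos: [0.6002, 0.1286, 0.2068]
eef_rot: [0.0, 0.244, 0.97, 0.0]
wrist_force: [1.4, -0.2, 2.2]
opening: 0.178
grasp_force: 59.6
```

Gripped (15 mm opening, 60 N). Now a gentle lift.

>>> drive_tool(
  plan=[
    [[0,0,-0.003,0],[0,0,-0.01,0],[0,0,-0.02,0],[0,0,-0.032,0],[0,0,-0.045,0],[0,0,-0.058,0],[0,0,-0.071,0],[0,0,-0.083,0],[0,0,-0.092,0],[0,0,-0.098,0],[0,0,-0.1,0],[0,0,-0.1,0]],
  ],
)

```text
time_s: 4.48
eef_pos: [0.5999, 0.1287, 0.2468]
eef_rot: [0.0, 0.244, 0.97, 0.0]
wrist_force: [0.4, -0.3, -6.0]
opening: 0.177
grasp_force: 61.1
```

Run:
```python
from bench import ctrl
import cv2
o=ctrl.get_obs(); print(o['eef_pos'],o['eef_rot'],o['torque'],o['wrist_force'])
p,d=ctrl.camera('side'); cv2.imwrite('pics/s2.png',cv2.resize(p[100:260,180:390,::-1],None,fx=3.5,fy=3.5))
```

```text
[0.59994974 0.1287443  0.24684038] [2.45380307e-04 2.43612533e-01 9.69872605e-01 5.38725161e-05] [-0.04454395 -0.04081277 -0.03835249] [ 0.37925546 -0.25038007 -5.95302144]
```

View pics/s2.png

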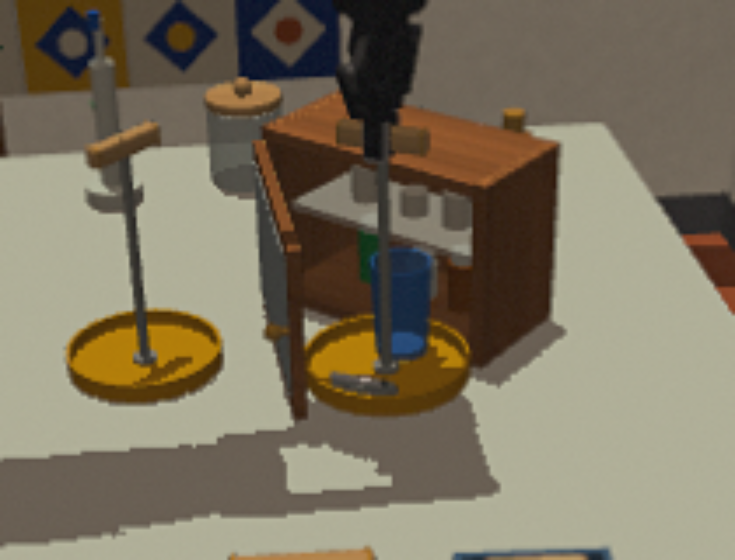

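The tray is off the shelf and level, the cup is upright at crop (405,300) and the clipper is in place. The door edge still touches the rim. Next I move it radially away from the hinge in eased steps.

>>> drive_tool(
  plan=[
    [[-0.003,-0.003,0,0],[-0.012,-0.01,0,0],[-0.025,-0.021,-0.002,0],[-0.04,-0.033,-0.005,0],[-0.056,-0.046,-0.008,0],[-0.072,-0.059,-0.012,0],[-0.088,-0.072,-0.015,0],[-0.102,-0.084,-0.018,0],[-0.114,-0.094,-0.02,0],[-0.122,-0.101,-0.02,0],[-0.126,-0.104,-0.02,0],[-0.126,-0.104,-0.02,0]],
  ],
)

```text
time_s: 5.53
eef_pos: [0.6248, 0.0677, 0.2544]
eef_rot: [0.0, 0.244, 0.97, -0.0]
wrist_force: [0.6, -0.6, -5.9]
opening: 0.177
grasp_force: 61.1
```

>>> drive_tool(
  plan=[
    [[-0.003,-0.003,-0.003,0],[-0.012,-0.01,-0.012,0],[-0.025,-0.021,-0.027,0],[-0.04,-0.033,-0.046,0],[-0.056,-0.046,-0.068,0],[-0.072,-0.059,-0.092,0],[-0.088,-0.072,-0.116,0],[-0.102,-0.084,-0.138,0],[-0.114,-0.094,-0.156,0],[-0.122,-0.101,-0.17,0],[-0.126,-0.104,-0.178,0],[-0.126,-0.104,-0.18,0]],
  ],
)

```text
time_s: 6.53
eef_pos: [0.6497, 0.0073, 0.3272]
eef_rot: [0.0, 0.244, 0.97, 0.0]
wrist_force: [0.6, 0.2, -6.4]
opening: 0.173
grasp_force: 61.1
```

>>> drive_tool(
  plan=[
    [[-0.005,-0.005,0,0],[-0.012,-0.01,0,0],[-0.02,-0.016,0,0],[-0.026,-0.02,0,0],[-0.03,-0.022,0,0],[-0.03,-0.022,0,0],[-0.03,-0.022,0,0],[-0.03,-0.022,0,0],[-0.03,-0.022,0,0],[-0.03,-0.022,0,0],[-0.03,-0.022,0,0],[-0.03,-0.022,0,0]],
  ],
)

```text
time_s: 7.53
eef_pos: [0.6558, -0.0055, 0.3265]
eef_rot: [0.0, 0.244, 0.97, 0.0]
wrist_force: [0.8, 0.3, -4.9]
opening: 0.174
grasp_force: 61.1
```

Run:
```python
from bench import ctrl
import cv2,numpy as np
from h import *
o=ctrl.get_obs(); print(o['time_s'],o['eef_pos'],o['torque'],o['wrist_force'],o['grasp_force'],abs(o['dq']).max())
im=[]
for n,b in(('side',(80,290,170,450)),('top',(90,300,60,340))):
    p,d=ctrl.camera(n); im.append(p[b[0]:b[1],b[2]:b[3],::-1])
    c=ctrl.camera_info(n); c={k:np.array(v) for k,v in c.items()}; c['d']=d
    if n=='top':
        P=cloud(c); m=(d>0)&(P[...,2]>.16)&(P[...,2]<.184)&(np.mgrid[:420,:560][1]<215)&(np.mgrid[:420,:560][1]>70)&(P[...,0]<.72)&(P[...,0]>.4)
        if m.sum()>20: print(m.sum(),cv2.minAreaRect((P[m][:,:2]*1000).astype(np.float32)))
cv2.imwrite('pics/f.png',cv2.resize(np.vstack(im),None,fx=1.4,fy=1.4))
```

```text
7.5333 [ 0.65575723 -0.0055071   0.32652489] [-0.07990744  0.04190391  0.01286752] [ 0.81581145  0.27403595 -4.91261356] 61.057759523391724 0.0030982119607775413
911 ((599.1456909179688, 266.69232177734375), (39.29509353637695, 261.0007629394531), 51.48230743408203)
```

View pics/f.png

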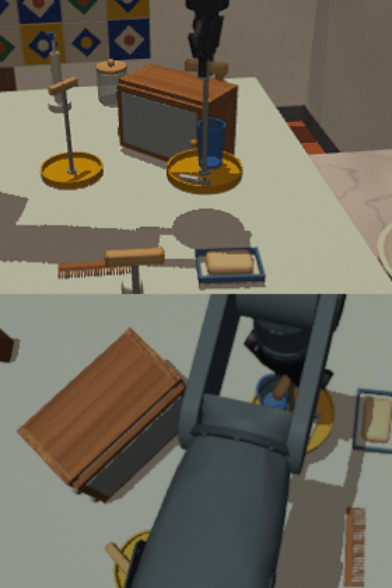

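The caddy is held level in the air with the cup and clipper on it, and the door at (150,130) looks nearly shut. I'll wait and check the door angle more closely.

>>> drive_tool(
  plan=[
    [[0,0,0,0],[0,0,0,0],[0,0,0,0],[0,0,0,0],[0,0,0,0],[0,0,0,0],[0,0,0,0],[0,0,0,0],[0,0,0,0],[0,0,0,0],[0,0,0,0],[0,0,0,0]],
  ],
)

```text
time_s: 8.63
eef_pos: [0.6558, -0.0056, 0.3265]
eef_rot: [0.0, 0.244, 0.97, 0.0]
wrist_force: [0.7, 0.5, -5.8]
opening: 0.178
grasp_force: 61.1
```

>>> drive_tool(
  plan=[
    [[0,0,0,0],[0,0,0,0],[0,0,0,0],[0,0,0,0],[0,0,0,0],[0,0,0,0],[0,0,0,0],[0,0,0,0],[0,0,0,0],[0,0,0,0],[0,0,0,0],[0,0,0,0]],
  ],
)

```text
time_s: 9.63
eef_pos: [0.6558, -0.0056, 0.3265]
eef_rot: [0.0, 0.244, 0.97, -0.0]
wrist_force: [0.1, 0.2, -5.5]
opening: 0.176
grasp_force: 61.1
```

Run:
```python
from bench import ctrl
import cv2,numpy as np
from h import *
o=ctrl.get_obs(); print(o['time_s'],o['eef_pos'],abs(o['dq']).max(),o['grasp_force'])
v,u=np.mgrid[:420,:560]
for n in('top','side'):
    p,d=ctrl.camera(n); c={k:np.array(x) for k,x in ctrl.camera_info(n).items()}; c['d']=d; P=cloud(c)
    a=np.deg2rad(47.2); nv=np.array([np.cos(a),np.sin(a)]); tv=np.array([-nv[1],nv[0]])
    H=np.array([.505,.357]); s=(P[...,:2]-H)@-tv; f=(P[...,:2]-H)@nv   # s: from hinge along front; f: into the cabinet
    m=(d>0)&(P[...,2]>.06)&(P[...,2]<.17)&(s>.0)&(s<.25)&(f>-.1)&(f<.03)
    if n=='side': m&=~((u>290)&(u<345)&(v<230)&(s>.19))
    # door face: robust line f(s)
    x,y=s[m],f[m]; k=np.ones(len(x),bool)
    for _ in range(5):
        q=np.polyfit(x[k],y[k],1); r=abs(y-np.polyval(q,x)); k=r<max(.004,2*np.median(r[k]))
    print(n,len(x),k.sum(),'door slope vs front rad',-q[0],'offs',q[1],'srange',np.percentile(x[k],[2,98]))
    t=(d>0)&(P[...,2]>.185)&(P[...,2]<.2)&(f>-.05)&(f<.14)&(s>-.02)&(s<.3)
    print(' cab angle',cv2.minAreaRect((P[t][:,:2]*1000).astype(np.float32)))
    cv2.imwrite(f'pics/{n}3.png',p[:,:,::-1])
p=cv2.imread('pics/side3.png')[110:220,240:360]; cv2.imwrite('pics/door.png',cv2.resize(p,None,fx=5,fy=5,interpolation=2))
```

```text
9.6333 [ 0.65578777 -0.00564065  0.32650583] 0.001958287062785817 61.05881094932556
top 1382 1328 door slope vs front rad 0.022828416588331436 offs -0.008160755278821086 srange [0.00987799 0.2310516 ]
 cab angle ((642.5067749023438, 313.5331115722656), (147.7119140625, 261.6248779296875), 47.05223846435547)
side 1286 1192 door slope vs front rad 0.008727735689004196 offs -0.010430711108300371 srange [0.00960648 0.18635656]
 cab angle ((645.5081787109375, 315.3760986328125), (140.28199768066406, 265.51983642578125), 47.699501037597656)
```

View pics/door.png

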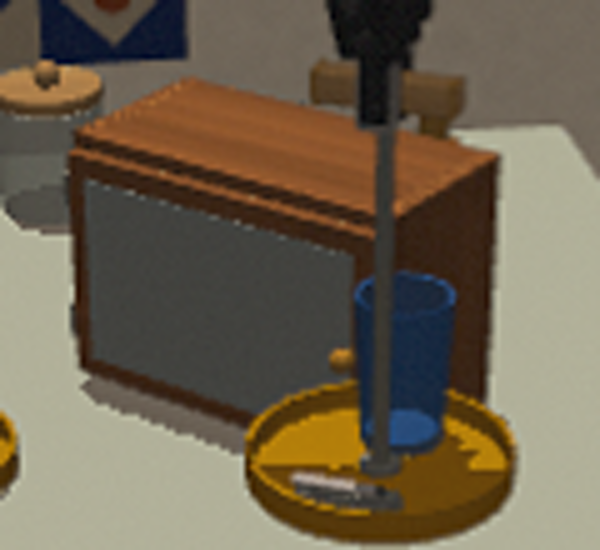

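The door is flush with the cabinet front (0.009 to 0.023 rad from two views), and the cup (405,360) and clipper (345,490) are on the tray. I'll check levelness by a plane fit of the tray, then hand in if it passes.

Run:
```python
from bench import ctrl
import cv2,numpy as np
from h import *
p,d=ctrl.camera('side'); c={k:np.array(x) for k,x in ctrl.camera_info('side').items()}; c['d']=d; P=cloud(c)
y=cv2.inRange(cv2.cvtColor(p,cv2.COLOR_RGB2HSV),(18,120,40),(32,255,255))>0
m=y&(d>0)&(np.hypot(P[...,0]-.656,P[...,1]+.0055)<.062)&(P[...,2]>.08); q=P[m]
k=np.ones(len(q),bool)
for _ in range(6):
    A=np.c_[q[:,:2],np.ones(len(q))]; s=np.linalg.lstsq(A[k],q[k,2],rcond=None)[0]; r=abs(A@s-q[:,2]); k=r<max(.003,2*np.median(r[k]))
t=np.hypot(*s[:2]); print(k.sum(),'tilt',t,'floor z',np.median(q[k,2]))
if t<.06: print(ctrl.hand_in())
```

```text
405 tilt 0.009556323703614485 floor z 0.12529956957915486
the job is handed in; nothing more can be done
None
```

I lifted the yellow caddy clear and handed the job in: the door sprang shut (about 0.01–0.02 rad in two views), and the caddy is held still and level (0.01 rad) about 12 cm above the shelf, cup and clipper still on it.

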